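# Slide the mirror clear and open the jewellery chest

### The job

The little mirror lying on the glass is in the way of the jewellery chest's door. Without picking it up, slide it across the glass until it lies squarely on the sheet of paper that shows under the glass, wholly inside the sheet's edges; then swing the chest door open until it stands about square to the front of the chest or further, and leave it open. Leave everything else on the glass where it stands.

Things in the scene. Friction and masses are not known exactly. Their poses are not given: they have to be found in the camera images.
- mirror: loose rectangular mirror in a grey plastic frame lying face up, 110 (own x) x 150 (own y) x 16 mm high, 0.2 to 0.45 kg, too wide for the gripper; it starts in front of the chest door. Origin: centre of its underside on the glass
- sheet: white paper sheet under the glass (flat, nothing to touch), 140 (own x) x 180 (own y) mm; the mirror belongs on it, long side along the sheet's long side. Origin: centre of the sheet, at the level of the glass
- chest: fixed wooden jewellery chest, 140 deep (own x) x 180 wide (own y; the top board 192) x 140 mm high; its front, own -x side, faces the robot. Origin: centre of its underside
- chest_door (a joint): angle of the chest's swing door, rad: 0 shut, grows as it opens towards the robot, 1.57 square to the chest front, stop at 1.9. The door is 12 mm thick, covers the chest front (176 wide, from 5 to 127 mm above the glass) and is hinged on the chest's own +y side; it stays where it is left
- door_knob (a point): centre of the door's brass knob, to grip or hook: a round knob of diameter 22, 22 mm long, its axis square to the door, its centre 19 mm out from the door's face, 111 mm above the glass, 150 mm from the hinge. The point's axes turn with the door: x square to the door (-x points out of its face), y along the door towards the hinge
- door_hinge (a point): point on the door's vertical hinge axis, level with the knob, on the plane of the door's back; at the chest's own (-70, +90) mm
- mug: bystander: white enamel mug, diameter 72, 72 mm high, its handle reaching about 35 mm further on its own +y side. Origin: centre of its underside
- bell: bystander: chrome hand bell standing on its mouth, diameter 62, 74 mm high. Origin: centre of its underside
- perfume: bystander: amber glass bottle, 50 (own x) x 32 (own y) mm, 74 mm high with its cap. Origin: centre of its underside
- comb: bystander: tortoiseshell plastic comb lying flat, 36 (own x) x 150 (own y) x 6 mm. Origin: centre of its underside
- brush: bystander: wooden hairbrush lying along its own x, 190 x 55 x 32 mm. Origin: about its middle, on the glass
- tin: bystander: round steel tin, diameter 76, 35 mm high. Origin: centre of its underside
- dish: bystander: blue ceramic trinket dish, diameter 90, 28 mm high. Origin: centre of its underside

How it is judged:
On the way:
1. the mirror lies squarely on the sheet, still (x of mirror in the frame of sheet between -0.018 and 0.018 m and y of mirror in the frame of sheet between -0.018 and 0.018 m and angle between the y axis of mirror and the y axis of sheet, either way round below 0.17 rad and linear speed of mirror below 0.02 m/s), for 0.2 s.
At the end, for the whole second after the job is handed in: The mirror lies flat and still on the sheet, its centre within 18 mm of the sheet's centre along each of the sheet's sides and its long side within 0.17 rad of the sheet's; the chest door is open by more than 1.3 rad and still; no bystander is moved by more than 30 mm (all of step 1 and angle between mirror's own z axis and vertical below 0.05 rad and value of joint chest_door above 1.3 rad and velocity of joint chest_door below 0.05 rad/s); the robot touches nothing.
It fails at once if a bystander (mug, bell, perfume, comb, brush, tin or dish) is moved by more than 30 mm (distance of any of mug, bell, perfume, comb, brush, tin, dish from where it was at the start of the episode above 0.03 m).
It fails at once if the mirror is lifted (more than 30 mm off the glass) or tipped up by more than 0.35 rad (height (world z) of mirror above 0.03 m or angle between mirror's own z axis and vertical above 0.35 rad).
It also fails if it takes over 64 s, if anything falls off the work surface, if the arm or the gripper's body presses on something with over 40 N, if the wrist force passes 120 N, or if a joint passes its speed limit or range.

### The arm

A 7-joint arm with a two-finger parallel gripper is mounted at the origin on the work surface. World frame = base frame: x ahead of the robot, y to its left, z up, the work surface at z = 0. Lengths are in m, angles in rad, forces in N, time in s.
With the tool pointing down it reaches from about 0.425 to 0.875 m from the base axis. Payload 4.7 kg.
Tool frame: the origin (TCP) lies midway between the tips of the shut fingers; the grasp point (between the pads) lies 19 mm behind it; z points along the fingers, y is the line along which they close (so a half turn about z gives the same grasp; the last joint's range is limited). The gripper opens to 87 mm and grips with 3 to 60 N. Pads are 19 mm wide; open, the fingers measure 117 mm over their backs; the gripper's body (75 mm by 190 mm) begins 51 mm behind the grasp point.
Start: joints at [-1.165, 0.321, -0.07, 1.45, 0.023, 1.371, -0.057], TCP at [0.248, 0.601, 0.223] pointing down, gripper open.
Joint ranges: [-2.86, 2.86], [-0.3, 2.09], [-1.38, 1.24], [0.06, 2.45], [-1.56, 4.7], [0.09, 2.05], [-2.69, 2.69]. Speed limits (rad/s): [2.57, 2.57, 3.14, 3.14, 3.14, 3.14, 3.14].

### API

Orientations are given as a unit quaternion [w, x, y, z].
In Python, from plant import r gives the robot as it stands. The module is installed in compiled form; this text tells all that it offers.
- The arm moves only by the tool step_arm, never from a script. Its argument "increments" is a list of rows, each a list of 7 numbers: the shift along the tool's x, y, z in mm, then the turn, a rotation vector about the tool's x, y, z in degrees, then the finger opening in mm, from 0 to 87. In form: [[x, y, z, ax, ay, az, gripper], ...]. A call has 1 to 20 rows; each row shifts and turns the commanded pose from where the row before left it, along the tool's axes as they then stand; what a row does not reach is not made up. A row lasts 1/10 s, in which the tool goes at most 50 mm and 8.59 degrees, less where a joint would pass 70% of its speed; a pose out of reach is approached as far as the arm can. A call with a gripper value outside its range is refused whole. The fingers move at their own pace and stop on an object; the grip force is fixed at half the most. Time passes only in rows, so rows that do not move let the fingers close. It gives the time, the measured TCP pose, the force, the opening and the grip force at its end, in the units of the state.
- r.observe(): the state, without advancing time (a new reading comes with each control period).
- r.snapshot(name): name is "scene" or "top" or "wrist"; returns (picture, depth): 384x512x3 uint8, red, green, blue; 384x512 float32, m along the optical axis (not along the pixel's ray), 0 where there is no reading.
- r.camera_model(name): a dict with "fx", "fy", "cx", "cy" (pixels), "dist" ([k1, k2, p1, p2, k3] as OpenCV has them; the pictures are not rectified), "T" (4x4, takes a point from camera to world coordinates); the wrist camera has in their place "tool_from_camera" (4x4, takes a point from camera to tool coordinates, whose origin is the TCP and whose axes are the flange's). Camera axes: x right, y down, z forward; pixel columns grow to the right and rows downward; lengths in m; the calibration is good to about 2 mm. A picture is of the moment at which its call begins: read the wrist's pose just before it. camera_model takes no time and is no camera call.
- r.close_job(): hands the job in; it is judged then, once.
The state is a dict: "time": time; "q": joint angles; "joint_velocities": joint speeds; "joint_torque": joint torques, N m; "position": TCP position; "ee_rot": TCP orientation; "force": force on the tool from outside, world axes, zero at the start; "ft_torque": the same for the moment, N m; "opening": opening from 0.0 (shut) to 1.0 (fully open); "grasp_force": force on a finger pad.
Only numpy, scipy, OpenCV 4.12 (cv2) and the standard library are available. Lean on these libraries where they do the work, as an engineer would, in place of code of your own. Each camera call takes 0.05 s, during which the arm holds its last target. There are 200 camera calls.

## Working session

There is one attempt and no reset: what is moved stays moved. The work goes in short steps, Python scripts to look and compute and a tool call to move; the robot and the scene stay as the last step left them, time stands still between calls to the robot, and variables do not carry over. Pictures are saved under pics/ and viewed, at most 12 in all, crops included, and the job is handed in when it is done.

Besides the shell and the picture viewer there is one more tool, called after "Emit:" by a JSON object that holds its "fn" and its "kwargs", one argument or row to a line. step_arm: Moves the arm, as the interface text tells. Its arguments: {"type":"object","properties":{"increments":{"type":"array"}},"required":["increments"]}

```bash
mkdir -p pics; python3 - <<'E'
from plant import r
import cv2,numpy as np
s=r.observe();print({k:np.round(v,3).tolist() for k,v in s.items()})
for n in("top","scene"):
    p,d=r.snapshot(n);cv2.imwrite(f"pics/{n}0.png",p[:,:,::-1]);np.save(f"pics/{n}0.npy",d)
    c=r.camera_model(n);print(n,c)
E
```

```text
{'time': 0.0, 'q': [-1.165, 0.322, -0.07, 1.452, 0.023, 1.371, -0.057], 'joint_velocities': [-0.002, 0.0, -0.001, -0.0, 0.001, 0.0, -0.002], 'joint_torque': [0.0, -49.13, -0.404, -31.253, -0.064, 0.044, 0.0], 'position': [0.248, 0.6, 0.221], 'ee_rot': [-0.0, 0.195, 0.981, -0.001], 'force': [-0.55, 0.101, 0.158], 'ft_torque': [-0.015, 0.003, 0.0], 'grasp_force': 0.0, 'opening': 0.998}
top {'fx': 359.0649851821069, 'fy': 359.0649851821069, 'cx': 255.27994415121523, 'cy': 189.98537328559456, 'dist': array([-0.01520913,  0.        ,  0.        ,  0.        ,  0.        ]), 'T': array([[ 0.03449417, -0.97912064,  0.20033205,  0.27699646],
       [-0.99939687, -0.03459741,  0.00298669,  0.00247533],
       [ 0.00400664, -0.20031425, -0.97972351,  1.15158022],
       [ 0.        ,  0.        ,  0.        ,  1.        ]])}
scene {'fx': 352.35355566810216, 'fy': 352.35355566810216, 'cx': 254.51865997644603, 'cy': 189.7308750968768, 'dist': array([-0.04658443,  0.        ,  0.        ,  0.        ,  0.        ]), 'T': array([[-0.17100335,  0.66943151, -0.72292414,  1.27014749],
       [ 0.98516088,  0.10523157, -0.1355889 ,  0.15572636],
       [-0.01469304, -0.73538274, -0.67749269,  0.81831986],
       [ 0.        ,  0.        ,  0.        ,  1.        ]])}
```

View pics/top0.png

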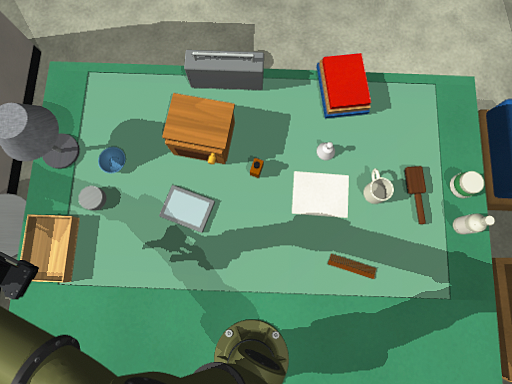

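View pics/scene0.png

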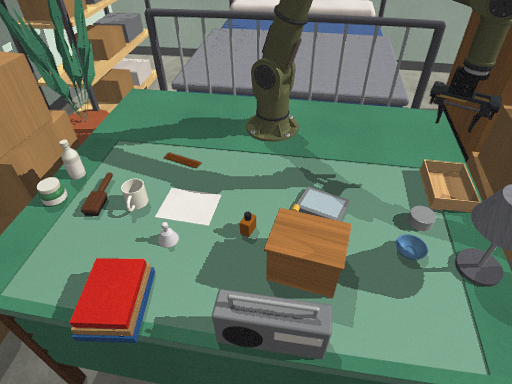

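Top view: mirror at about (188,208), sheet at (320,194), chest at (200,125) with its knob at (211,157). The perfume bottle is at (257,167), bell (326,150), mug (378,185) and comb (352,265). Next I measure them.

```bash
cat > h.py <<'E'
import cv2,numpy as np
def ray(c,px,T=None):
    K=np.array([[c['fx'],0,c['cx']],[0,c['fy'],c['cy']],[0,0,1]])
    u=cv2.undistortPoints(np.float64(px).reshape(-1,1,2),K,np.float64(c['dist'])).reshape(-1,2)
    T=c['T'] if T is None else T
    return T[:3,3],np.c_[u,np.ones(len(u))]@T[:3,:3].T
def plane(c,px,z,T=None):
    o,d=ray(c,px,T); return o+d*((z-o[2])/d[:,2])[:,None]
def rect(c,mask,seed,z,T=None):
    """min-area rectangle (mm) of the mask blob at seed, cast on plane z"""
    _,L=cv2.connectedComponents(mask.astype(np.uint8))
    l=L[seed[1],seed[0]]
    if l==0: return None
    k=max(cv2.findContours((L==l).astype(np.uint8),0,1)[0],key=len).reshape(-1,2)
    P=plane(c,k,z,T)[:,:2]*1000
    b=cv2.boxPoints(cv2.minAreaRect(P.astype(np.float32)))
    e=[b[1]-b[0],b[2]-b[1]]; e=sorted(e,key=np.linalg.norm)
    return b.mean(0).round(1),[round(float(np.linalg.norm(x)),1) for x in e],round(float(np.degrees(np.arctan2(e[1][1],e[1][0])))%180,1)
E
python3 - <<'E'
from plant import r
from h import *
c=r.camera_model("top");im=cv2.imread("pics/top0.png");d=np.load("pics/top0.npy")
hsv=cv2.cvtColor(im,cv2.COLOR_BGR2HSV)
for p in[(188,208),(170,208),(320,194),(200,125),(257,167)]:print(p,hsv[p[1],p[0]],d[p[1],p[0]])
H,S,V=cv2.split(hsv)
print("sheet",rect(c,(S<50)&(V>190),(320,194),0))
# green cloth = not object
ob=~((H>55)&(H<90)&(S>75))
print("mirror",rect(c,ob,(188,208),.016))
print("chest top",rect(c,(H<25)&(S>90),(200,125),.14))
print("knob",plane(c,[(211,158)],.111), "perf",plane(c,[(257,174)],0),"comb",rect(c,(H<20)&(S>90),(352,265),.006),
 "mug",plane(c,[(378,200)],0),"bell",plane(c,[(326,158)],0))
v,u=np.mgrid[:384,:512]
o,dr=ray(c,np.c_[u.ravel(),v.ravel()]); P=(o+dr*d.reshape(-1,1)).reshape(384,512,3)
for n,(x0,x1,y0,y1) in dict(perf=(245,270,150,180),bell=(314,338,138,162),mug=(360,398,165,206),chest=(155,240,90,165),mir=(155,220,180,235)).items():
    Q=P[y0:y1,x0:x1].reshape(-1,3); Q=Q[Q[:,2]>(.010 if n=='mir' else .02)]
    if len(Q): print(n,(Q.min(0)*1000).round(),(Q.max(0)*1000).round())
cr=im[80:280,140:400];cv2.imwrite("pics/crop0.png",cv2.resize(cr,None,fx=3,fy=3,interpolation=cv2.INTER_CUBIC))
E
```

```text
(188, 208) [ 88  30 215] 1.1460619
(170, 208) [ 88  28 216] 1.1410419
(320, 194) [ 25  11 247] 1.1744455
(200, 125) [ 15 182 168] 1.0721271
(257, 167) [104 228  28] 1.1268331
sheet (array([ 507.3, -206.2], dtype=float32), [142.6, 182.7], 87.5)
mirror (array([442.7, 223.5], dtype=float32), [112.5, 152.5], 71.3)
chest top (array([665.7, 181.9], dtype=float32), [197.6, 203.0], 81.4)
knob [[0.58334992 0.14234734 0.111     ]] perf [[0.56654274 0.00216614 0.        ]] comb (array([ 280. , -304.3], dtype=float32), [33.6, 149.9], 74.0) mug [[ 0.49326251 -0.39564201  0.        ]] bell [[ 0.62976694 -0.22627261  0.        ]]
perf [277. -16.  21.] [ 610.   25. 1152.]
bell [ 277. -246.   20.] [ 671.    2. 1152.]
mug [ 277. -418.   21.] [ 584.    2. 1152.]
chest [277.   2.  20.] [ 777.  288. 1152.]
mir [277.   2.  10.] [ 517.  310. 1152.]
```

View pics/crop0.png

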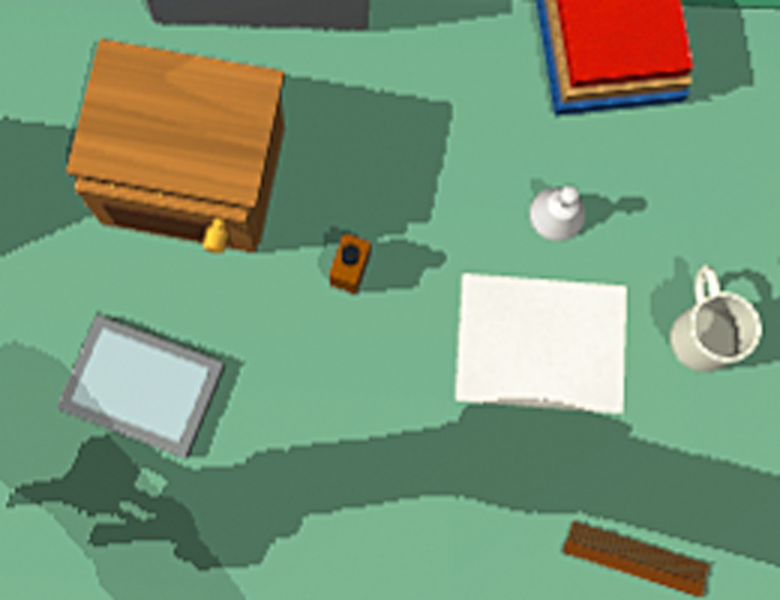

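The crop shows the mirror's long side tilted about 16° from the sheet's, and the knob at (215,235) in the crop. I'll push the mirror by its +y short end with the two open fingers, steer it round to the sheet, and finish with a squaring push in +x.

Emit:
{"fn": "step_arm", "kwargs": {
  "increments": [
    [-32,-17.5,10,0,0,0,80],
    [-32,-17.5,10,0,0,0,80],
    [-32,-17.5,10,0,0,0,80],
    [-32,-17.5,10,0,0,0,80],
    [-32,-17.5,10,0,0,0,80],
    [-32,-17.5,10,0,0,0,80],
    [-32,-17.5,10,0,0,0,80],
    [-32,-17.5,10,0,0,0,80],
    [-32,-17.5,10,0,0,0,80],
    [-30,-17,10,0,0,0,80],
    [0,0,3,0,0,8,80],
    [0,0,3,0,0,8,80],
    [0,0,3,0,0,8,80],
    [0,0,3,0,0,8,80],
    [0,0,3,0,0,8,80],
    [0,0,3,0,0,8,80],
    [0,0,3,0,0,8,80],
    [0,0,3,0,0,8,80],
    [0,0,3,0,0,8,80],
    [0,0,3,0,0,7,80]
  ]
}}

```text
time: 2.1
position: [0.4752, 0.3179, 0.092]
ee_rot: [0.0, 0.776, 0.631, -0.0]
force: [-0.1, 0.9, -0.5]
opening: 0.923
grasp_force: 0.0
```

```bash
cat >> h.py <<'E'
from scipy.spatial.transform import Rotation as Ro
def pose(r):
    s=r.observe();q=s['ee_rot'];R=Ro.from_quat([*q[1:],q[0]]).as_matrix()
    T=np.eye(4);T[:3,:3]=R;T[:3,3]=s['position'];return s,T
def rel(T,p,ang=None):
    """world target mm -> tool shift mm; ang = wanted tool-y heading deg -> az"""
    d=T[:3,:3].T@(np.array(p)-T[:3,3]*1000)
    a=np.degrees(np.arctan2(T[1,1],T[0,1]))
    return d.round(1),'yhead',round(a,1),'az',None if ang is None else round(-(ang-a),1)
E
python3 - <<'E'
from plant import r
from h import *
s,T=pose(r);print(s['time'],s['position'],T[:3,2],s['q'].round(2) if hasattr(s['q'],'round') else s['q']);print(rel(T,[475,318,8],-18.7))
c=r.camera_model("top")
p,d=r.snapshot("wrist");cv2.imwrite("pics/w1.png",p[:,:,::-1])
E
```

```text
2.1 [0.47515738 0.31785406 0.09200803] [-6.33729337e-04 -5.46664174e-04 -9.99999650e-01] [-0.89  0.26  0.29  1.81 -0.08  1.08 -0.77]
(array([ 0.2, -0.1, 84. ]), 'yhead', np.float64(-11.8), 'az', np.float64(6.9))
```

View pics/w1.png

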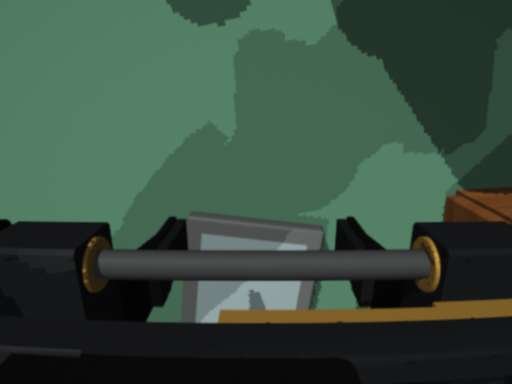

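Emit:
{"fn": "step_arm", "kwargs": {
  "increments": [
    [0,0,28,0,0,7,80],
    [0,0,28,0,0,0,80],
    [0,0,28,0,0,0,80],
    [-8,0,0,0,0,0,80],
    [-8,0,0,0,0,0,80],
    [-10,0,0,0,0,0,80],
    [-10,-3,0,0,0,-2,80],
    [-10,-3,0,0,0,-2,80],
    [-10,-3,0,0,0,-2,80],
    [-10,-3,0,0,0,-2,80],
    [-10,-3,0,0,0,-2,80],
    [-10,-3,0,0,0,-2,80],
    [-10,-3,0,0,0,-2,80],
    [-10,-3,0,0,0,-2,80]
  ]
}}

```text
time: 3.55
position: [0.4288, 0.2201, 0.0105]
ee_rot: [-0.0, 0.722, 0.692, 0.002]
force: [0.6, 1.8, -1.0]
opening: 0.917
grasp_force: 0.9
```

```bash
python3 - <<'E'
from plant import r
from h import *
s,T=pose(r);print(s['time'],s['position'],s['force']);print(rel(T,[0,0,8]))
p,d=r.snapshot("top");cv2.imwrite("pics/t2.png",p[:,:,::-1])
p=p[:,:,::-1]
cv2.imwrite("pics/t2c.png",cv2.resize(p[80:280,140:400],None,fx=3,fy=3))
E
```

```text
3.55 [0.42879854 0.220101   0.01048477] [ 0.5918594   1.80321039 -0.98255381]
(array([-237.6, -419.4,    0.6]), 'yhead', np.float64(-2.4), 'az', None)
```

View pics/t2c.png

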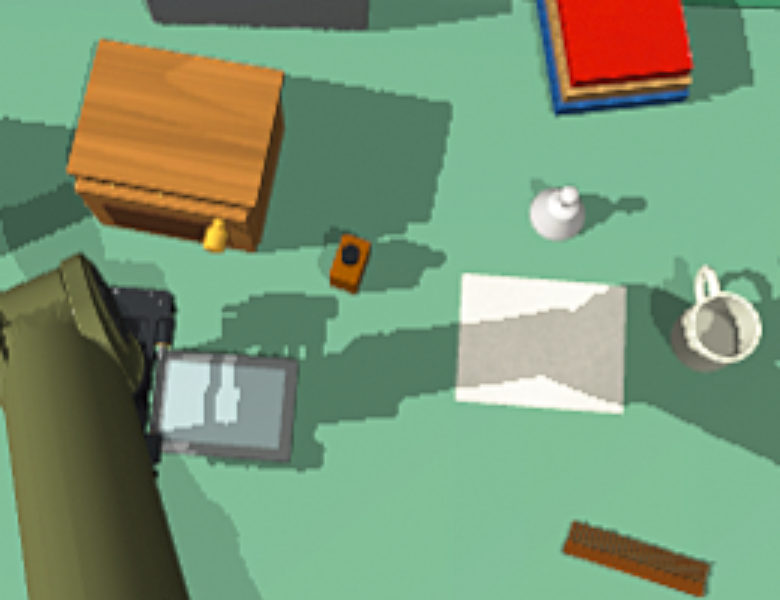

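The mirror stays flush against both fingers, at about (225,405) in the crop. Continuing.

Emit:
{"fn": "step_arm", "kwargs": {
  "increments": [
    [-10,-3,0,0,0,-2,80],
    [-10,-3,0,0,0,-2,80],
    [-10,-3,0,0,0,-2,80],
    [-10,-3,0,0,0,-2,80],
    [-10,-3,0,0,0,-2,80],
    [-10,-3,0,0,0,-2,80],
    [-10,0,0,0,0,0,80],
    [-10,0,0,0,0,0,80],
    [-10,0,0,0,0,0,80],
    [-10,0,0,0,0,0,80],
    [-10,0,0,0,0,0,80],
    [-10,0,0,0,0,0,80],
    [-10,0,0,0,0,0,80],
    [-10,0,0,0,0,0,80],
    [-10,0,0,0,0,0,80],
    [-10,0,0,0,0,0,80],
    [-10,0,0,0,0,0,80],
    [-10,0,0,0,0,0,80]
  ]
}}

```text
time: 5.4
position: [0.4325, 0.0401, 0.0084]
ee_rot: [-0.0, 0.646, 0.764, -0.0]
force: [-0.4, 2.7, 3.1]
opening: 0.921
grasp_force: 1.9
```

```bash
cat > m.py <<'E'
from plant import r
from h import *
s,T=pose(r);print(s['time'],(s['position']*1000).round(1) if hasattr(s['position'],'round') else s['position'],np.round(s['force'],1));print(rel(T,[0,0,8]))
c=r.camera_model("top");p,d=r.snapshot("top");p=np.ascontiguousarray(p[:,:,::-1]);cv2.imwrite("pics/last.png",p);np.save("pics/last.npy",d)
H,S,V=cv2.split(cv2.cvtColor(p,cv2.COLOR_BGR2HSV))
import sys
u,v=map(int,sys.argv[1:3])
print("glass in mirror",rect(c,(H>80)&(H<105)&(S>12)&(S<70)&(V>70),(u,v),.016))
E
python3 m.py 262 210; python3 -c "
import cv2;p=cv2.imread('pics/last.png');cv2.imwrite('pics/t3c.png',cv2.resize(p[80:280,140:400],None,fx=3,fy=3))"
```

```text
5.4 [432.5  40.1   8.4] [-0.4  2.7  3.1]
(array([  32.2, -433.2,    0.6]), 'yhead', np.float64(9.6), 'az', None)
glass in mirror (array([448.8, -58.3], dtype=float32), [88.6, 98.8], 99.1)
```

View pics/t3c.png

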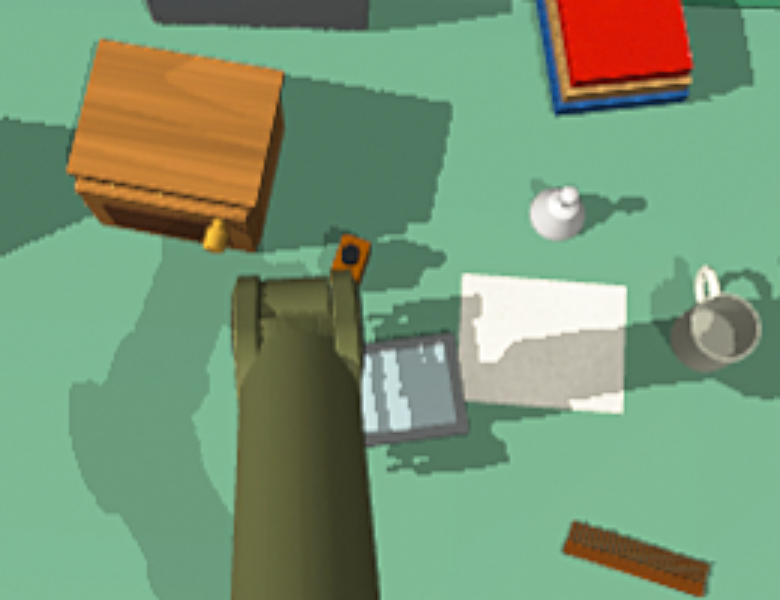

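Emit:
{"fn": "step_arm", "kwargs": {
  "increments": [
    [-10,0,-1.5,0,0,0,80],
    [-10,0,0,0,0,0,80],
    [-10,0,0,0,0,0,80],
    [-10,0,0,0,0,0,80],
    [-10,0,0,0,0,0,80],
    [-10,0,0,0,0,0,80],
    [-10,0,0,0,0,0,80],
    [-10,0,0,0,0,0,80],
    [-10,0,0,0,0,0,80],
    [-10,0,0,0,0,0,80],
    [-10,0,0,0,0,0,80],
    [-10,0,0,0,0,0,80],
    [-10,0,0,0,0,0,80],
    [-10,0,0,0,0,0,80],
    [-10,0,0,0,0,0,80],
    [-8,0,0,0,0,0,80],
    [-4,0,0,0,0,0,80],
    [0,0,0,0,0,0,80]
  ]
}}

```text
time: 7.25
position: [0.4598, -0.1198, 0.0102]
ee_rot: [0.0, 0.646, 0.763, -0.0]
force: [0.7, -0.1, 0.4]
opening: 0.917
grasp_force: 0.0
```

```bash
python3 m.py 322 205
```

```text
7.25 [ 459.8 -119.8   10.2] [ 0.7 -0.1  0.4]
(array([ 194. , -433.7,    1.8]), 'yhead', np.float64(9.5), 'az', None)
glass in mirror None
```

Emit:
{"fn": "step_arm", "kwargs": {
  "increments": [
    [20,0,0,0,0,0,80],
    [0,0,-30,0,0,0,80],
    [0,0,-30,0,0,0,80],
    [-31,-28,0,0,0,0,80],
    [-31,-28,0,0,0,0,80],
    [-30,-27,0,0,0,0,80],
    [0,0,0,0,0,-8,80],
    [0,0,0,0,0,-8,80],
    [0,0,0,0,0,-8,80],
    [0,0,0,0,0,-8,80],
    [0,0,0,0,0,-8,80],
    [0,0,0,0,0,-8,80],
    [0,0,0,0,0,-8,80],
    [0,0,0,0,0,-8,80],
    [0,0,0,0,0,-8,80],
    [0,0,0,0,0,-6,80],
    [0,0,0,0,0,0,80]
  ]
}}

```text
time: 9.0
position: [0.3899, -0.2036, 0.0702]
ee_rot: [0.0, 0.021, 1.0, -0.0]
force: [0.3, 0.8, 0.2]
opening: 0.918
grasp_force: 0.0
```

```bash
python3 - <<'E'
from plant import r
from h import *
s,T=pose(r);print(s['time'],s['position'],rel(T,[388,-206,9],87.5))
p,d=r.snapshot("scene");cv2.imwrite("pics/s4.png",cv2.resize(p[110:310,80:340,::-1],None,fx=3,fy=3))
c=r.camera_model("scene");p=np.ascontiguousarray(p[:,:,::-1])
H,S,V=cv2.split(cv2.cvtColor(p,cv2.COLOR_BGR2HSV))
E
```

```text
9.0 [ 0.38987926 -0.20355256  0.07024671] (array([ 1.8, -2.5, 61.2]), 'yhead', np.float64(87.6), 'az', np.float64(0.1))
```

View pics/s4.png

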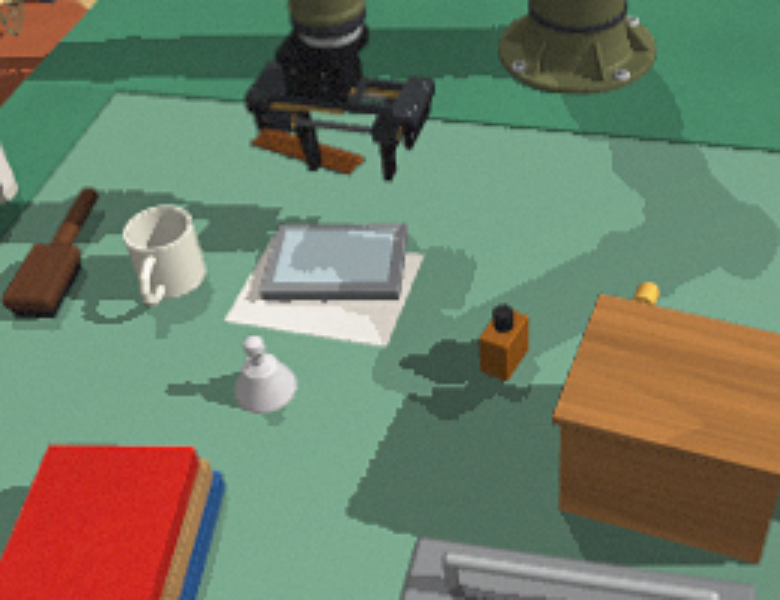

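The mirror lies partly on the sheet and tilted, at about (335,260) in the crop; no bystander has been disturbed. Now the squaring push.

Emit:
{"fn": "step_arm", "kwargs": {
  "increments": [
    [0,0,30,0,0,0,80],
    [0,0,30,0,0,0,80],
    [0,0,0,0,0,0,80],
    [-8,0,0,0,0,0,80],
    [-8,0,0,0,0,0,80],
    [-8,0,0,0,0,0,80],
    [-8,0,0,0,0,0,80],
    [-8,0,0,0,0,0,80],
    [-7,0,0,0,0,0,80],
    [-5,0,0,0,0,0,80],
    [0,0,0,0,0,0,80],
    [15,0,0,0,0,0,80],
    [15,0,-20,0,0,0,80],
    [0,0,-50,0,0,0,80],
    [0,0,-50,0,0,0,80]
  ]
}}

```text
time: 10.55
position: [0.411, -0.2046, 0.131]
ee_rot: [0.0, 0.022, 1.0, -0.0]
force: [2.2, 1.1, 1.2]
opening: 0.919
grasp_force: 0.0
```

```bash
python3 - <<'E'
from plant import r
from h import *
s,T=pose(r);print(s['time'],s['position'],s['q'])
for n in("scene","top"):
    p,d=r.snapshot(n);p=np.ascontiguousarray(p[:,:,::-1]);cv2.imwrite(f"pics/{n}5.png",p)
    if n=="scene":sc=p
cv2.imwrite("pics/v5.png",np.hstack([cv2.resize(sc[160:260,130:260],None,fx=3,fy=3),cv2.resize(p[140:240,260:390],None,fx=3,fy=3)]))
c=r.camera_model("scene");H,S,V=cv2.split(cv2.cvtColor(sc,cv2.COLOR_BGR2HSV))
ob=~((H>55)&(H<90)&(S>75))&~((S<45)&(V>150)&(H<70))
for sd in[(188,205),(192,210)]:print("mirror",rect(c,ob,sd,.016))
E
```

```text
10.55 [ 0.41099958 -0.20462562  0.13101037] [-0.29841336 -0.04711616  0.69435533  2.04337925  0.03337884  1.13452179
  1.90805596]
mirror (array([-486.2, -143.3], dtype=float32), [3088.3, 4284.5], 97.9)
mirror (array([-486.2, -143.3], dtype=float32), [3088.3, 4284.5], 97.9)
```

View pics/v5.png

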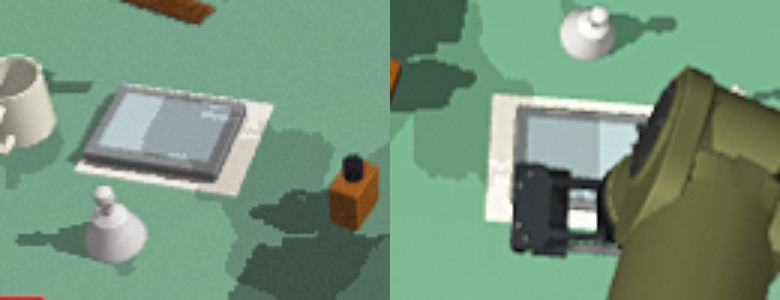

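The mirror sits square on the sheet, but perhaps a little far toward -y: the wider white margin is on the +y side. I'll clear the arm and measure.

Emit:
{"fn": "step_arm", "kwargs": {
  "increments": [
    [-5,40,-20,0,0,0,80],
    [-5,40,-20,0,0,0,80],
    [-5,40,-20,0,0,0,80],
    [-5,40,0,0,0,0,80],
    [-5,40,0,0,0,0,80],
    [0,40,0,0,0,0,80],
    [0,0,0,0,0,0,80]
  ]
}}

```text
time: 11.35
position: [0.4473, 0.0404, 0.19]
ee_rot: [0.001, 0.017, 1.0, 0.001]
force: [0.6, 0.1, 0.4]
opening: 0.917
grasp_force: 0.0
```

```bash
python3 - <<'E'
from plant import r
from h import *
s,T=pose(r);print(s['time'],s['position'],s['q'])
p,d=r.snapshot("top");p=np.ascontiguousarray(p[:,:,::-1]);cv2.imwrite("pics/top6.png",p)
c=r.camera_model("top");H,S,V=cv2.split(cv2.cvtColor(p,cv2.COLOR_BGR2HSV))
print(cv2.cvtColor(p,cv2.COLOR_BGR2HSV)[194,285:360:3].tolist())
L=cv2.imread("pics/top0.png")
ob=~((H>55)&(H<90)&(S>75))
dark=ob&~((S<40)&(H<60)&(V>100))
k=np.ones((3,3),np.uint8)
dark=cv2.morphologyEx(dark.astype(np.uint8),cv2.MORPH_OPEN,k)
for sd in [(325,194),(310,190),(330,200)]:print("mirror",rect(c,dark,sd,.016))
print("sheet",rect(c,ob,(325,194),0))
# glass pane
print("pane",rect(c,cv2.morphologyEx(((H>80)&(H<100)&(S>12)&(S<60)&(V>110)).astype(np.uint8),cv2.MORPH_OPEN,k),(325,194),.016))
cv2.imwrite("pics/v6.png",cv2.resize(p[80:240,140:390],None,fx=3,fy=3))
# chest: top-board corners by polygon
L0=((cv2.cvtColor(L,cv2.COLOR_BGR2HSV)[...,0]<25)&(cv2.cvtColor(L,cv2.COLOR_BGR2HSV)[...,1]>90)).astype(np.uint8)
print("top corners",plane(c,[(140+100/3,80+40/3),(140+283/3,80+72/3),(140+250/3,80+210/3),(140+68/3,80+177/3)],.14)[:,:2]*1000)
E
```

```text
11.35 [0.44730106 0.04044531 0.19000923] [-0.53205882 -0.10893693  0.36204073  1.98069865  0.03824894  1.26096227
  1.35313096]
[[72, 83, 184], [72, 84, 185], [73, 94, 180], [18, 10, 255], [25, 11, 249], [23, 29, 231], [75, 4, 124], [86, 35, 144], [85, 33, 141], [87, 31, 147], [85, 31, 148], [88, 29, 148], [88, 29, 148], [88, 29, 148], [88, 29, 148], [88, 29, 147], [88, 29, 147], [85, 31, 147], [87, 31, 147], [86, 31, 198], [60, 6, 86], [59, 38, 154], [71, 84, 121], [71, 83, 117], [71, 84, 122]]
mirror (array([ 507.5, -216. ], dtype=float32), [107.7, 148.1], 87.2)
mirror (array([ 507.5, -216. ], dtype=float32), [107.7, 148.1], 87.2)
mirror (array([ 507.5, -216. ], dtype=float32), [107.7, 148.1], 87.2)
sheet (array([ 507.3, -206. ], dtype=float32), [145.8, 184.9], 87.5)
pane (array([ 508.8, -216.2], dtype=float32), [87.8, 126.9], 87.5)
top corners [[775.35770656 265.39440596]
 [747.00305474  78.06054984]
 [600.53864208 103.64339939]
 [628.22427086 285.0622909 ]]
```

View pics/v6.png

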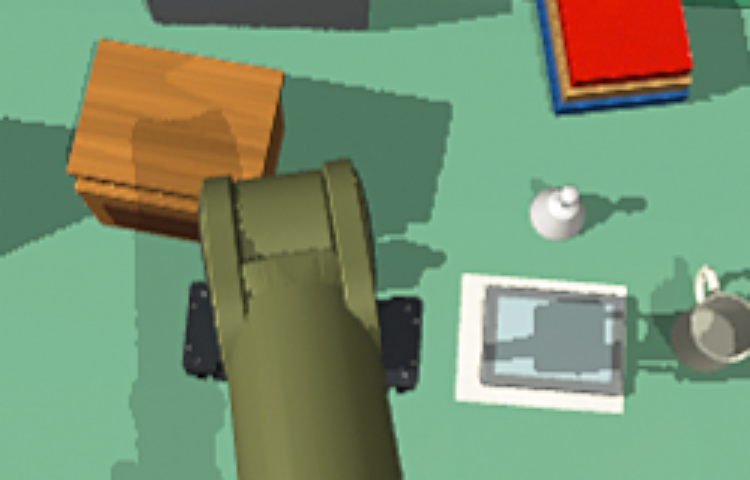

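The mirror is 10 mm off the sheet's centre along y and under 1 mm along x, and about square, so it is within limits. Now the knob and the hinge.

```bash
python3 - <<'E'
from plant import r
from h import *
c=r.camera_model("top");p=cv2.imread("pics/top0.png");d=np.load("pics/top0.npy")
H,S,V=cv2.split(cv2.cvtColor(p,cv2.COLOR_BGR2HSV))
m=((H>19)&(H<32)&(S>140)&(V>120));m[:150]=0;m[168:]=0;m[:,:203]=0;m[:,:]&=True;m[:,222:]=0
v,u=np.nonzero(m);print(len(u),u.min(),u.max(),v.min(),v.max())
o,D=ray(c,np.c_[u,v]);P=(o+D*d[v,u][:,None])*1000;print(np.median(P,0),P.min(0),P.max(0))
print("at z111",plane(c,[(u.mean(),v.mean())],.115)*1000)
# scene view for the knob
c2=r.camera_model("scene");q=cv2.imread("pics/scene0.png");H,S,V=cv2.split(cv2.cvtColor(q,cv2.COLOR_BGR2HSV))
m=((H>19)&(H<32)&(S>140)&(V>120));m[:195]=0;m[222:]=0;m[:,:285]=0;m[:,310:]=0
v2,u2=np.nonzero(m);print(len(u2),u2.mean(),v2.mean());print(plane(c2,[(u2.mean(),v2.mean())],.115)*1000)
s,T=pose(r)
a=np.radians(81.4);K=np.array([580,140]);print(rel(T,[577,140.5,190],81.4))
E
```

```text
55 208 215 153 163
[580.53633312 138.16585719 119.89922014] [568.2586733  130.01498375 107.41457651] [597.34502922 150.14736076 127.51165676]
at z111 [[582.13226834 139.73103583 115.        ]]
24 296.1666666666667 207.33333333333334
[[573.02841286 142.17777146 115.        ]]
(array([-125.8,  108.2,    0.2]), 'yhead', np.float64(87.9), 'az', np.float64(6.5))
```

Emit:
{"fn": "step_arm", "kwargs": {
  "increments": [
    [-25,22,0,0,0,0,80],
    [-25,22,0,0,0,0,80],
    [-25,22,0,0,0,0,80],
    [-25,21,0,0,0,0,80],
    [-25,21,0,0,0,0,80],
    [0,0,0,0,0,6.5,80],
    [0,0,25,0,0,0,80],
    [0,0,25,0,0,0,80],
    [0,0,25,0,0,0,80],
    [0,0,20,0,0,0,80],
    [0,0,0,0,0,0,80]
  ]
}}

```text
time: 12.5
position: [0.5747, 0.1346, 0.0921]
ee_rot: [-0.002, 0.079, 0.997, -0.001]
force: [-0.9, 0.3, -0.9]
opening: 0.917
grasp_force: 0.0
```

```bash
python3 - <<'E'
from plant import r
from h import *
s,T=pose(r);print(s['time'],s['position'],s['force'],rel(T,[578,140,93],81.4))
p,d=r.snapshot("wrist");q,d=r.snapshot("scene")
cv2.imwrite("pics/v7.png",np.hstack([cv2.resize(p[:,:,::-1],(400,300)),cv2.resize(q[130:280,220:420,::-1],(400,300))]))
E
```

```text
12.5 [0.57466727 0.13464173 0.09206246] [-0.87711143  0.25408939 -0.85741472] (array([-2.4,  5.8, -1. ]), 'yhead', np.float64(80.9), 'az', np.float64(-0.5))
```

View pics/v7.png

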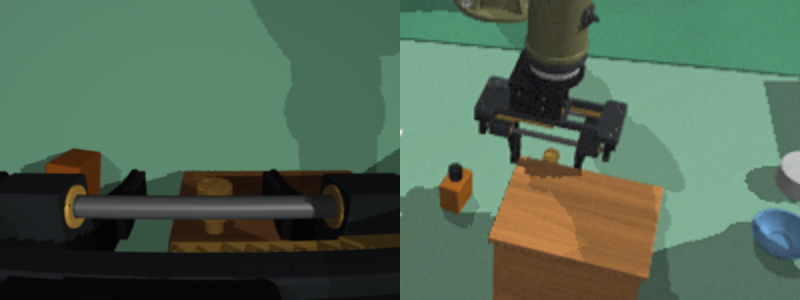

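The knob lies between the fingers, at (213,205) in the left picture. Closing on it.

Emit:
{"fn": "step_arm", "kwargs": {
  "increments": [
    [-2.5,5,0,0,0,0,60],
    [0,0,0,0,0,0,30],
    [0,0,0,0,0,0,10],
    [0,0,0,0,0,0,10],
    [0,0,0,0,0,0,10],
    [0,0,0,0,0,0,10]
  ]
}}

```text
time: 13.2
position: [0.5796, 0.1413, 0.0952]
ee_rot: [0.0, 0.078, 0.997, 0.0]
force: [0.3, -0.3, -0.9]
opening: 0.457
grasp_force: 0.0
```

```bash
python3 - <<'E'
from plant import r
from h import *
s,T=pose(r);print(s['time'],s['position'],s['force'],s['opening'],s['grasp_force'])
h=np.array([632,282.5]);t=s['position'][:2]*1000
h=h
v=T[:2,:2].T@(t-h);print("TCP from hinge, tool axes",v, rel(T,[0,0,0])[2])
# per-row shift for a 5 deg closing turn (world -5): tool axes
a=np.radians(-5);Rz=np.array([[np.cos(a),-np.sin(a)],[np.sin(a),np.cos(a)]])
print(T[:2,:2].T@(Rz@(t-h)-(t-h)))
E
```

```text
13.2 [0.57956866 0.14133602 0.09516493] [ 0.33714172 -0.31271179 -0.930075  ] 0.4568912016956461 0.0
TCP from hinge, tool axes [  29.83769009 -147.60090668] 81.1
[12.75072522  3.16219224]
```

Emit:
{"fn": "step_arm", "kwargs": {
  "increments": [
    [0,0,0,0,0,0,10],
    [0,0,0,0,0,0,10],
    [0,0,0,0,0,0,10],
    [0,0,0,0,0,0,10],
    [0,0,0,0,0,0,10],
    [6.5,1.5,0,0,0,2.5,10],
    [6.5,1.5,0,0,0,2.5,10],
    [6.5,1.5,0,0,0,2.5,10],
    [6.5,1.5,0,0,0,2.5,10]
  ]
}}

```text
time: 14.1
position: [0.5551, 0.1521, 0.095]
ee_rot: [-0.0, 0.166, 0.986, -0.001]
force: [-1.5, -3.1, 1.8]
opening: 0.245
grasp_force: 30.0
```

Emit:
{"fn": "step_arm", "kwargs": {
  "increments": [
    [6.5,1.5,0,0,0,2.5,10],
    [6.5,1.5,0,0,0,2.5,10],
    [12.8,3.2,0,0,0,5,10],
    [12.8,3.2,0,0,0,5,10],
    [12.8,3.2,0,0,0,5,10],
    [12.8,3.2,0,0,0,5,10],
    [12.8,3.2,0,0,0,5,10],
    [12.8,3.2,0,0,0,5,10],
    [0,0,0,0,0,0,10]
  ]
}}

```text
time: 15.0
position: [0.4931, 0.2223, 0.095]
ee_rot: [-0.001, 0.453, 0.892, -0.0]
force: [-1.8, -1.7, 2.9]
opening: 0.24
grasp_force: 30.1
```

Emit:
{"fn": "step_arm", "kwargs": {
  "increments": [
    [12.8,3.2,0,0,0,5,10],
    [12.8,3.2,0,0,0,5,10],
    [12.8,3.2,0,0,0,5,10],
    [12.8,3.2,0,0,0,5,10],
    [12.8,3.2,0,0,0,5,10],
    [12.8,3.2,0,0,0,5,10],
    [12.8,3.2,0,0,0,5,10],
    [12.8,3.2,0,0,0,5,10],
    [6.5,1.5,0,0,0,2.5,10],
    [0,0,0,0,0,0,10],
    [0,0,0,0,0,0,10]
  ]
}}

```text
time: 16.1
position: [0.4876, 0.3308, 0.095]
ee_rot: [-0.001, 0.745, 0.667, -0.0]
force: [-4.4, 2.2, 1.9]
opening: 0.242
grasp_force: 30.0
```

Emit:
{"fn": "step_arm", "kwargs": {
  "increments": [
    [0,0,0,0,0,0,60],
    [0,0,0,0,0,0,60],
    [0,0,0,0,0,0,60],
    [0,0,0,0,0,0,60],
    [0,0,0,0,0,0,60],
    [0,0,0,0,0,0,60],
    [0,0,-25,0,0,0,60],
    [0,0,-30,0,0,0,60],
    [0,0,-40,0,0,0,60],
    [0,0,-40,0,0,0,60],
    [20,-10,0,0,0,0,60],
    [30,-15,0,0,0,0,60],
    [30,-15,0,0,0,0,60],
    [30,0,0,0,0,0,60],
    [0,0,0,0,0,0,60]
  ]
}}

```text
time: 17.6
position: [0.4586, 0.449, 0.2292]
ee_rot: [-0.001, 0.743, 0.669, 0.0]
force: [-1.2, 0.1, -0.0]
opening: 0.69
grasp_force: 0.0
```

```bash
python3 - <<'E'
from plant import r
from h import *
s,T=pose(r);print(s['time'],s['position'],s['force'])
p,d=r.snapshot("top");p=np.ascontiguousarray(p[:,:,::-1])
q,d=r.snapshot("scene")
c=r.camera_model("top");H,S,V=cv2.split(cv2.cvtColor(p,cv2.COLOR_BGR2HSV))
ob=~((H>55)&(H<90)&(S>75));k=np.ones((3,3),np.uint8)
dark=cv2.morphologyEx((ob&~((S<40)&(H<60)&(V>100))).astype(np.uint8),cv2.MORPH_OPEN,k)
print("mirror",rect(c,dark,(325,194),.016),"comb",rect(c,(H<20)&(S>90),(352,265),.006))
cv2.imwrite("pics/v8.png",np.hstack([cv2.resize(p,(400,300)),cv2.resize(q[:,:,::-1],(400,300))]))
E
```

```text
17.6 [0.45855305 0.44900223 0.22917255] [-1.24546535  0.13072949 -0.0494533 ]
mirror (array([ 508.1, -214.7], dtype=float32), [108.8, 145.3], 87.2) comb (array([ 280.1, -304.3], dtype=float32), [34.0, 149.9], 74.0)
```

View pics/v8.png

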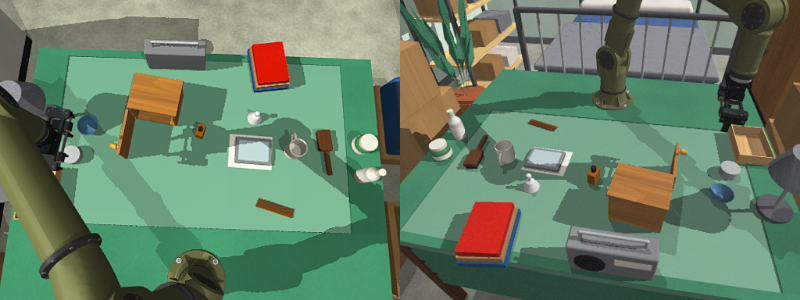

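The door stands open square to the chest, at (125,135) in the left picture. The mirror is on the sheet at (250,150), the bystanders are in place and the arm is clear.

```bash
python3 -c "
from plant import r
print(r.close_job())"
```

```text
the job is handed in; nothing more can be done
None
```

I handed the job in at about 18 s: the mirror lies square on the sheet, about 9 mm off centre along its long side, the chest door is open to about 90°, the arm touches nothing, and the bystanders look undisturbed in the last pictures; the hand-in returned no verdict.

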